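# Hold a mounting block home in a corner fixture

## Robot

A 6-joint arm with a two-finger parallel gripper is mounted at the origin on a cart in front of the work surface, level with it; the furniture and walls round the work are solid. World frame = base frame: x ahead of the robot, y to its left, z up, the work surface at z = 0. Lengths are in m, angles in rad, forces in N, time in s.
With the tool pointing down it reaches from about 0.275 to 0.75 m from the base axis. Payload 10.2 kg.
Tool frame: the origin (TCP) lies on the centre line of the jaws, within the pads' length; the fingertips stand 14 mm ahead of it and the grasp point (between the pads) lies 5 mm behind it; z points along the fingers, y is the direction in which the jaws open and shut (so a half turn about z gives the same grasp; the last joint's range is limited). The gripper opens to 85 mm and grips with 20 to 120 N. Pads are 22 mm wide; open, the fingers measure 114 mm over their backs; the gripper's body (76 mm by 85 mm) begins 54 mm behind the grasp point. The pads swing forward as they close: fully open they stand 13 mm farther back than shut.
Start: joints at [-1.328, 0.313, 1.498, -0, 1.331, -0.223], TCP at [0.236, -0.469, 0.245] pointing down, gripper open.
Joint ranges: [-2.94, 2.94], [-0.97, 2.17], [0.19, 2.56], [-1.23, 4.37], [0.02, 3.11], [-2.88, 2.88]. Speed limits (rad/s): [2.39, 2.39, 3.01, 3.14, 3.14, 3.14].

## Interface

Orientations are given as a unit quaternion [x, y, z, w].
In Python, from plant import arm, vision, models gives the robot as it stands. The module is installed in compiled form; this text tells all that it offers.
- The arm moves only by the tool carry_out, never from a script. Its argument "steps" is a list of rows, each an object with "slide": the shift along the tool's x, y, z in m, a list of three; "dr": the turn, a rotation vector about the tool's x, y, z in rad, a list of three. In form: [{"slide": [x, y, z], "dr": [wx, wy, wz]}, ...]. A call has exactly 10 rows; each row is the pose to reach, as a shift and turn from the pose commanded when the call began, along the tool's axes at that moment; what a row does not reach only later rows make up. A row lasts 1/8 s, in which the tool goes at most 62.5 mm and 10.7 degrees, less where a joint would pass 70% of its speed; a pose out of reach is approached as far as the arm can. A call with a gripper value outside its range is refused whole. "jaw" is the closure, from 0 (fully open) to 1 (shut), set as the call begins (left out, the last holds). The fingers move at their own pace and stop on an object; "grip_force" is the grip in N (left out, the last holds). Time passes only in rows, so rows that repeat a pose let the fingers close, or fill a call up. It gives the time, the measured TCP pose, the force and the opening at its end, in the units of the state.
- arm.state(): the state, without advancing time (a new reading comes with each control period).
- vision.snapshot(name): name is "side" or "top"; returns (picture, depth): 384x512x3 uint8, red, green, blue; 384x512 float32, m along the optical axis (not along the pixel's ray), 0 where there is no reading.
- vision.calibration(name): a dict with "fx", "fy", "cx", "cy" (pixels), "rvec" (rotation vector, rad) and "tvec" (3), from world to camera coordinates, as OpenCV has them. Camera axes: x right, y down, z forward; pixel columns grow to the right and rows downward; lengths in m; the calibration is good to about 2 mm. A picture is of the moment at which its call begins. calibration takes no time and is no camera call.
- arm.hand_in(): hands the job in, once; it reports no verdict.
Trained networks look in the newest picture that a camera, given by its name, has taken for a name from the list of things; names that differ only in an ending like _2 or _b are one class to them, and where a whole thing is asked for, a point or a joint stands for the part that bears it (a point fixed in the world has none). Each returns a list of dicts, best first, with "confidence" (0 to 1); they miss things now and then, are a little off and sometimes report something else, mostly with a low value. They report only what shows in the picture. A call takes as long as a camera call.
- models.find_in(camera, target): "xyz" ([x, y, z] in m, in world coordinates, good to about 4 mm: the middle of the surface that is visible of it).
The state is a dict: "t": time; "joints": joint angles; "dq": joint speeds; "joint_efforts": joint torques, N m; "eef_pos": TCP position; "tool_rot": TCP orientation; "contact_force": force on the tool from outside, world axes, zero at the start; "wrist_torque": the same for the moment, N m; "opening": opening from 0.0 (shut) to 1.0 (fully open).
Only numpy, scipy, OpenCV 4.12 (cv2) and the standard library are available. Lean on these libraries where they do the work, as an engineer would, in place of code of your own. Each camera call takes 0.05 s, during which the arm holds its last target.

## Task

Set the machined mounting block upright on the narrow raised pad of the corner fixture, with the long side of its flange along the long fence. Then slide it into the corner until it touches both fences at once, and finish while still holding it pressed there, flat on the pad and with a firm push against both fences, as if a colleague were about to clamp it: do not let go. Leave the other things where they are.

Things in the scene. Friction and masses are not known exactly. Their poses are not given: they have to be found in the camera images.
- mounting_block: Loose aluminium block, about 0.17 kg: flange 50 (x) by 72 (y) by 12 mm high with an upright lug in its middle, 14 mm thick (x), 30 wide (y), reaching 50 mm above the underside, to grip across its 14 mm (its cross hole is only drawn). Origin: centre of the underside; z up. Same when turned half round; either way is right. Starts flat on the bench, on one side of the fixture.
- corner_fixture: Fixed to the bench, left or right. Dark steel base 116 (x) by 150 (y) by 12 mm; on it a narrow riser whose flat top, the pad, is 60 mm above the bench, 40 (x) by 58 mm (y), centred at x = y = -2 mm; the block overhangs it all round. Low fences at the +x and +y sides form the corner; -x and -y sides are open. Origin: centre of the base's underside, bench height; z up.
- long_fence: Part of the fixture: rigid upright steel bar 66 mm long (fixture's y, -36 to +30 mm of this origin), 12 mm thick, its top 10 mm above the pad (2 mm below the top of a seated block's flange). Contact face looks to the fixture's -x. Origin: on the contact face, at pad level; axes as the fixture's.
- short_fence: Part of the fixture: rigid upright steel bar 44 mm long (fixture's x, -25 to +19 mm of this origin), 12 mm thick, its top 10 mm above the pad. Contact face looks to the fixture's -y. Origin: on the contact face, at pad level; axes as the fixture's.
- seat (a point): Point of the fixture where the centre of the block's underside lies when the block is home: at pad level (60 mm above the bench), 25 mm from the long fence's face and 36 mm from the short fence's face; axes as the fixture's. Metal on metal grips well here: a block borne down hard on the pad, or along one fence, sticks by friction before it reaches the other fence.
- vial: Bystander: glass sample vial with screw cap, 22 mm across, 68 mm high, standing behind the work. Origin: centre of the underside.
- glass_beaker: Bystander: small glass beaker, 54 mm across, 70 mm high, standing behind the work. Origin: centre of the underside.
- blank_flange: Bystander: flat round steel blank flange, 70 mm across, 13 mm high, lying left of the work. Origin: centre of the underside.
- gasket_stack: Bystander: stack of copper ring gaskets, 49 mm across, 10 mm high, lying left of the work. Origin: centre of the underside.

How it is judged:
On the way:
1. the block has been set upright on the raised pad (angle between mounting_block's own z axis and vertical below 0.06 rad and z of mounting_block in the frame of seat between -0.003 and 0.004 m and horizontal distance between mounting_block and seat below 0.03 m), for 0.1 s.
At the end, for the whole second after the job is handed in: Block on the pad (height within 2.5 mm, upright and square to the long fence within 0.06 rad, centre within 4 mm of home along each axis), at rest, pressing on each fence with over 1 N, fingers on it with over 1 N; the four bystanders within 20 mm of their start (contact force between mounting_block and long_fence above 1 N and contact force between mounting_block and short_fence above 1 N and contact force between the fingers and mounting_block above 1 N and angle between mounting_block's own z axis and vertical below 0.06 rad and z of mounting_block in the frame of seat between -0.0025 and 0.0025 m and x of mounting_block in the frame of seat between -0.004 and 0.004 m and y of mounting_block in the frame of seat between -0.004 and 0.004 m and angle between the y axis of mounting_block and the y axis of seat, either way round below 0.06 rad and linear speed of mounting_block below 0.02 m/s and distance of each of vial, glass_beaker, blank_flange, gasket_stack from where it was at the start of the episode below 0.02 m); the arm keeps its last pose, push and grip.
It fails at once if the vial is pushed more than 20 mm or knocked over (distance of vial from where it was at the start of the episode above 0.02 m or angle between vial's own z axis and vertical above 0.5 rad).
It fails at once if the beaker is pushed more than 20 mm or knocked over (distance of glass_beaker from where it was at the start of the episode above 0.02 m or angle between glass_beaker's own z axis and vertical above 0.5 rad).
It fails at once if the blank flange is pushed more than 20 mm or knocked over (distance of blank_flange from where it was at the start of the episode above 0.02 m or angle between blank_flange's own z axis and vertical above 0.5 rad).
It fails at once if the gasket stack is pushed more than 20 mm or knocked over (distance of gasket_stack from where it was at the start of the episode above 0.02 m or angle between gasket_stack's own z axis and vertical above 0.5 rad).
It also fails if it takes over 67 s, if anything falls off the work surface, if the arm or the gripper's body presses on something with over 40 N, if the wrist force passes 120 N, or if a joint passes its speed limit or range.

## Working session

There is one attempt and no reset: what is moved stays moved. The work goes in short steps, Python scripts to look and compute and a tool call to move; the robot and the scene stay as the last step left them, time stands still between calls to the robot, and variables do not carry over. Pictures are saved under pics/ and viewed, and the job is handed in when it is done.

Besides the shell and the picture viewer there is one more tool, called after ">>>" in YAML: its name, and indented under it one key for each argument. carry_out: Moves the arm, as the interface text tells. Its arguments: {"type":"object","properties":{"steps":{"type":"array"},"jaw":{"type":"number"},"grip_force":{"type":"number"}},"required":["steps"]}

```bash
mkdir -p pics; cat > h.py <<'E'
import numpy as np, cv2
from scipy.spatial.transform import Rotation as R
from plant import arm, vision, models
def snap(n,f):
    p,d=vision.snapshot(n); cv2.imwrite('pics/'+f,p[:,:,::-1]); np.save('pics/'+f+'.npy',d); return p,d
def world(n,d):
    c=vision.calibration(n); Rm=cv2.Rodrigues(np.array(c['rvec'],float))[0]; t=np.array(c['tvec']).ravel()
    v,u=np.mgrid[:d.shape[0],:d.shape[1]]
    P=np.stack([(u-c['cx'])/c['fx']*d,(v-c['cy'])/c['fy']*d,d],-1)
    return (P-t)@Rm
def st():
    s=arm.state()
    for k,v in s.items(): print(k,np.round(v,4))
    return s
E
python3 - <<'E'
from h import *
st()
for n in ('side','top'):
    snap(n,n+'1.png')
    for t in ('mounting_block','corner_fixture','long_fence','short_fence','vial','glass_beaker'):
        print(n,t,[(np.round(r['xyz'],3).tolist(),round(r['confidence'],2)) for r in models.find_in(n,t)][:3])
E
```

```text
t 0.0
joints [-1.3284  0.3135  1.4985  0.      1.331  -0.2234]
dq [-0.0001  0.      0.0002 -0.0015 -0.0011 -0.0016]
joint_efforts [ 1.80000e-03 -4.12267e+01 -2.59745e+01 -0.00000e+00  4.20000e-03
  0.00000e+00]
eef_pos [ 0.2357 -0.4688  0.2447]
tool_rot [ 9.730e-01  2.308e-01  0.000e+00 -7.000e-04]
contact_force [ 0.5158 -0.1862  0.1981]
wrist_torque [ 0.0407 -0.0412 -0.0401]
opening 1.0023
side mounting_block [([0.543, 0.197, 0.011], 0.88)]
side corner_fixture [([0.481, -0.146, 0.018], 0.56)]
side long_fence [([0.714, -0.004, 0.038], 0.67), ([0.525, -0.157, 0.064], 0.58)]
side short_fence [([0.494, -0.133, 0.043], 0.67)]
side vial [([0.715, -0.004, 0.038], 0.49)]
side glass_beaker [([0.725, 0.148, 0.049], 0.61)]
top mounting_block [([0.555, 0.19, 0.011], 0.66)]
top corner_fixture [([0.496, -0.167, 0.012], 0.64)]
top long_fence [([0.533, -0.176, 0.067], 0.76)]
top short_fence [([0.497, -0.13, 0.047], 0.57)]
top vial [([0.494, -0.174, 0.01], 0.65), ([0.719, -0.011, 0.065], 0.4)]
top glass_beaker [([0.745, 0.138, 0.015], 0.65)]
```

View pics/side1.png

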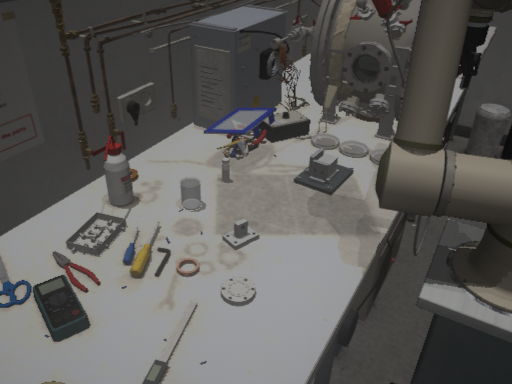

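View pics/top1.png

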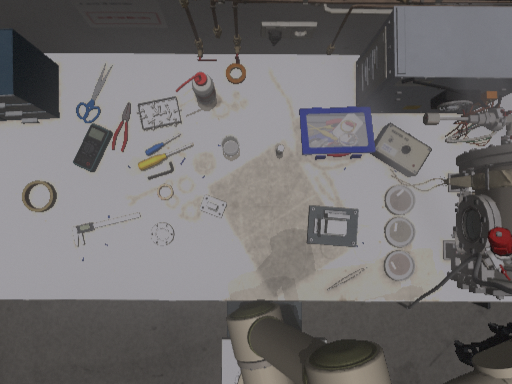

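The side picture shows the block at about (240,234), the fixture at (325,172), and the beaker, vial, flange and gasket clear of both. The top picture has the block at (213,206) and the fixture at (332,226). Next I'll measure both from the depth.

```bash
python3 - <<'E'
from h import *
for n,(b,f) in {'side':((0.548,0.194),(0.49,-0.155)),'top':((0.548,0.194),(0.49,-0.155))}.items():
    d=np.load(f'pics/{n}1.png.npy'); p=cv2.imread(f'pics/{n}1.png'); W=world(n,d); ok=d>0
    print(n,vision.calibration(n))
    m=ok&(abs(W[...,0]-b[0])<.15)&(abs(W[...,1]-b[1])<.15)
    print('bench z',np.median(W[m][:,2]))
    def rect(m,l):
        q=W[m]; 
        if len(q)<4: print(l,len(q));return
        r=cv2.minAreaRect((q[:,:2]*1000).astype(np.float32)); print(l,len(q),np.round(r[0],1),np.round(r[1],1),round(r[2],1),'z',np.round(np.percentile(q[:,2],[5,50,95]),4),'mean',np.round(q.mean(0),4))
    nb=ok&(np.hypot(W[...,0]-b[0],W[...,1]-b[1])<.055)
    rect(nb&(W[...,2]>.007),'block all'); rect(nb&(W[...,2]>.04),'lug top')
    nf=ok&(np.hypot(W[...,0]-f[0],W[...,1]-f[1])<.12)
    rect(nf&(W[...,2]>.007),'fix all');rect(nf&(W[...,2]>.007)&(W[...,2]<.018),'fix base');rect(nf&(W[...,2]>.05)&(W[...,2]<.065),'pad');rect(nf&(W[...,2]>.066),'fence')
c=cv2.imread('pics/top1.png'); 
cv2.imwrite('pics/topz1.png',np.hstack([cv2.resize(c[180:232,187:239],(400,400),interpolation=0),cv2.resize(c[196:256,302:362],(400,400),interpolation=0)]))
c=cv2.imread('pics/side1.png'); 
cv2.imwrite('pics/sidez1.png',np.hstack([cv2.resize(c[205:257,215:267],(400,400),interpolation=0),cv2.resize(c[140:200,293:353],(400,400),interpolation=0)]))
E
```

```text
side {'fx': 462.4372604708037, 'fy': 462.4372604708037, 'cx': 247.14782654123985, 'cy': 188.3056299935191, 'rvec': array([ 0.68135228, -2.47128929,  1.36984521]), 'tvec': array([0.55656295, 0.1892496 , 0.99457969])}
bench z 0.0015611411454594705
block all 564 [551.  190.2] [74.1 53.2] 69.7 z [0.0093 0.0141 0.0514] mean [0.5473 0.1967 0.0216]
lug top 95 [550.  191.5] [31.6 17.7] 63.6 z [0.0414 0.0499 0.0529] mean [0.5492 0.1928 0.0485]
fix all 1407 [ 491.9 -175.9] [158.7 118.2] 85.6 z [0.0105 0.0206 0.0706] mean [ 0.4857 -0.1523  0.0322]
fix base 647 [ 491.9 -175.9] [158.7 118.2] 85.6 z [0.0087 0.0134 0.0165] mean [ 0.4771 -0.1505  0.0132]
pad 275 [ 498.  -165.2] [88.2 60.2] 85.3 z [0.0512 0.0607 0.0639] mean [ 0.4927 -0.1639  0.0592]
fence 127 [ 512.9 -162.5] [ 43.8 100.2] 31.2 z [0.0667 0.0708 0.0731] mean [ 0.5074 -0.1561  0.0705]
top {'fx': 403.9728989444139, 'fy': 403.9728989444139, 'cx': 247.4124698935738, 'cy': 191.7856871490181, 'rvec': array([ 2.19892009, -2.18577923,  0.06550384]), 'tvec': array([0.08034807, 0.5966092 , 1.2142327 ])}
bench z 0.00021528068946765087
block all 371 [553.8 189.8] [71.9 49.5] 69.4 z [0.0085 0.0128 0.0506] mean [0.554  0.1891 0.0173]
lug top 49 [553.7 189.2] [29.6 13.8] 68.7 z [0.0456 0.0496 0.0543] mean [0.5535 0.1887 0.0497]
fix all 1846 [ 461.4 -173.5] [151.4 183.7] 85.7 z [0.0085 0.0143 0.069 ] mean [ 0.4953 -0.1724  0.0263]
fix base 1185 [ 461.4 -173.5] [151.4 183.7] 85.7 z [0.0081 0.0121 0.0168] mean [ 0.4909 -0.1766  0.0122]
pad 295 [ 501.9 -166.7] [79.6 58.7] 88.1 z [0.0547 0.0595 0.0635] mean [ 0.4936 -0.1741  0.0594]
fence 152 [ 513.8 -163.6] [46.6 98.2] 24.6 z [0.0667 0.0695 0.0729] mean [ 0.5135 -0.1622  0.0696]
```

View pics/topz1.png

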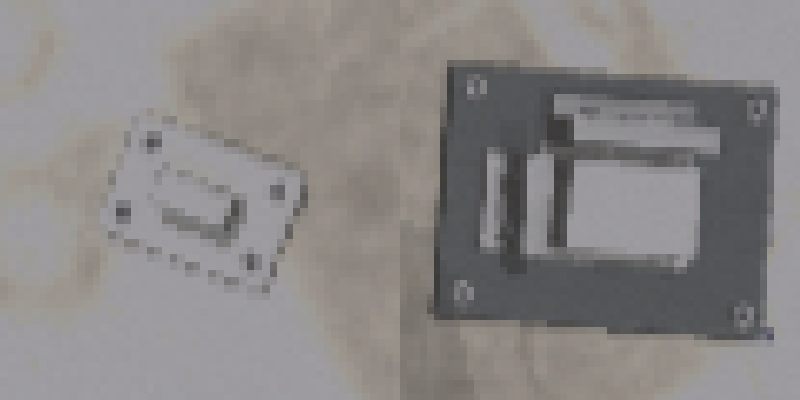

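View pics/sidez1.png

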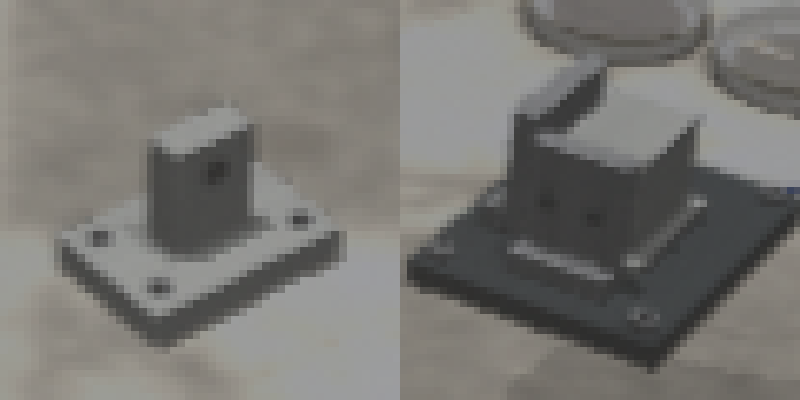

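```bash
cat > fit.py <<'E'
from h import *
from scipy.optimize import least_squares
def sdf(P,boxes):
    D=np.full(len(P),1e9)
    for lo,hi in boxes:
        lo=np.array(lo);hi=np.array(hi);q=np.abs(P-(lo+hi)/2)-(hi-lo)/2
        D=np.minimum(D,np.linalg.norm(np.maximum(q,0),axis=1)+np.minimum(q.max(1),0))
    return D
block=[((-.025,-.036,0),(.025,.036,.012)),((-.007,-.015,0),(.007,.015,.05))]
def fixb(sx,sy):
    return [((-.058,-.075,0),(.058,.075,.012)),((-.022,-.031,0),(.018,.027,.06)),
     ((sx+.025,sy-.036,0),(sx+.037,sy+.030,.07)),((sx-.025,sy+.036,0),(sx+.019,sy+.048,.07))]
def fit(P,boxf,p0,free):
    # p: x,y,yaw,dz,(sx,sy)
    def res(p):
        c,s=np.cos(p[2]),np.sin(p[2]); Q=P-[p[0],p[1],p[3]]
        Q=np.stack([c*Q[:,0]+s*Q[:,1],-s*Q[:,0]+c*Q[:,1],Q[:,2]],1)
        d=np.minimum(np.abs(sdf(Q,boxf(*p[4:]))),np.abs(Q[:,2])+0*.001)
        return d*1000
    b=least_squares(res,p0,loss='soft_l1',f_scale=1.5,x_scale=[.003,.003,.05,.001]+[.003]*(len(p0)-4),diff_step=1e-4)
    return b.x,b.cost/len(P)
E
python3 - <<'E'
from fit import *
allb=[];allf=[]
for n in ('top','side'):
    d=np.load(f'pics/{n}1.png.npy'); W=world(n,d); ok=d>0
    Pb=W[ok&(np.hypot(W[...,0]-.552,W[...,1]-.19)<.07)]
    Pf=W[ok&(np.abs(W[...,0]-.49)<.08)&(abs(W[...,1]+.173)<.1)]
    print(n,'block',np.round(fit(Pb,lambda:block,[.552,.19,-.36,0],0),4) if 0 else fit(Pb,lambda:block,[.552,.19,-.36,0],0))
    for p0 in ([.49,-.173,-.075,0,0,0],[.494,-.176,-.09,0,.003,.003],[.49,-.173,-.06,0,-.003,-.003]):
        x,c=fit(Pf,fixb,p0,0); cc,s=np.cos(x[2]),np.sin(x[2])
        print(n,'fix',np.round(x,4),round(c,3),'seat',np.round([x[0]+cc*x[4]-s*x[5],x[1]+s*x[4]+cc*x[5]],4))
E
```

```text
top block (array([ 5.54194273e-01,  1.89829017e-01, -3.34603759e-01, -1.02916357e-04]), np.float64(1.5943559750754996))
top fix [ 4.958e-01 -1.762e-01 -6.990e-02 -1.000e-04  2.400e-03  1.600e-03] 1.666 seat [ 0.4983 -0.1748]
top fix [ 4.958e-01 -1.762e-01 -6.970e-02 -1.000e-04  2.400e-03  1.600e-03] 1.666 seat [ 0.4983 -0.1748]
top fix [ 4.958e-01 -1.762e-01 -6.990e-02 -1.000e-04  2.400e-03  1.600e-03] 1.666 seat [ 0.4983 -0.1748]
side block (array([ 0.55145925,  0.18946853, -0.36735641,  0.00136344]), np.float64(0.5770945011220912))
side fix [ 4.921e-01 -1.763e-01 -7.910e-02  1.700e-03  3.000e-04 -2.000e-04] 2.072 seat [ 0.4924 -0.1765]
side fix [ 4.921e-01 -1.764e-01 -7.940e-02  1.700e-03  3.000e-04 -1.000e-04] 2.072 seat [ 0.4924 -0.1765]
side fix [ 4.921e-01 -1.763e-01 -7.920e-02  1.700e-03  3.000e-04 -2.000e-04] 2.072 seat [ 0.4924 -0.1765]
```

```bash
cat >> h.py <<'E'
def to(x,y,z,yaw):
    """yaw = angle of tool x axis in world, tool down"""
    s=arm.state(); R0=R.from_quat(s['tool_rot']); T=R.from_euler('z',yaw)*R.from_rotvec([np.pi,0,0])
    sl=R0.inv().apply(np.array([x,y,z])-s['eef_pos']); dr=(R0.inv()*T).as_rotvec()
    print('slide',np.round(sl,4),'dr',np.round(dr,4))
E
python3 - <<'E'
from h import *
to(.553,.1897,.12,-.352+np.pi/2); to(.553,.1897,.032,-.352+np.pi/2)
E
```

```text
slide [ 0.5793 -0.4461  0.1253] dr [-0.    -0.    -0.753]
slide [ 0.5793 -0.4461  0.2133] dr [-0.    -0.    -0.753]
```

>>> carry_out:
  steps:
    - {"slide":[0.04,-0.031,0],"dr":[0,0,-0.075]}
    - {"slide":[0.08,-0.062,0],"dr":[0,0,-0.15]}
    - {"slide":[0.12,-0.093,0],"dr":[0,0,-0.225]}
    - {"slide":[0.16,-0.124,0],"dr":[0,0,-0.3]}
    - {"slide":[0.2,-0.155,0],"dr":[0,0,-0.375]}
    - {"slide":[0.24,-0.186,0],"dr":[0,0,-0.45]}
    - {"slide":[0.28,-0.217,0.01],"dr":[0,0,-0.525]}
    - {"slide":[0.32,-0.248,0.02],"dr":[0,0,-0.6]}
    - {"slide":[0.36,-0.279,0.03],"dr":[0,0,-0.68]}
    - {"slide":[0.4,-0.31,0.04],"dr":[0,0,-0.753]}
  jaw: 0
  grip_force: 80

```text
t: 1.95
eef_pos: [0.4545, -0.0108, 0.2052]
tool_rot: [0.819, 0.573, 0.0, 0.0]
contact_force: [0.5, -1.0, 0.6]
opening: 0.998
```

```bash
python3 - <<'E'
from h import *
st()
to(.553,.1897,.12,-.352+np.pi/2); to(.553,.1897,.032,-.352+np.pi/2)
E
```

```text
t 1.95
joints [-2.8250e-01  1.9620e-01  1.7593e+00 -1.0000e-04  1.1855e+00  6.7000e-02]
dq [ 0.9328  0.4154 -0.2778  0.0018 -0.1409  0.3516]
joint_efforts [ -4.7581 -37.5391 -22.3335   0.0634   0.3242  -0.4773]
eef_pos [ 0.4545 -0.0108  0.2052]
tool_rot [8.193e-01 5.734e-01 2.000e-04 3.000e-04]
contact_force [ 0.4597 -0.9576  0.554 ]
wrist_torque [-0.0436 -0.035  -0.0132]
opening 0.9981
slide [0.2221 0.0238 0.0852] dr [0.0007 0.     0.0025]
slide [0.2221 0.0237 0.1732] dr [0.0007 0.     0.0025]
```

>>> carry_out:
  steps:
    - {"slide":[0.05,0.005,0.015],"dr":[0,0,0]}
    - {"slide":[0.1,0.01,0.03],"dr":[0,0,0]}
    - {"slide":[0.15,0.016,0.05],"dr":[0,0,0]}
    - {"slide":[0.19,0.02,0.07],"dr":[0,0,0]}
    - {"slide":[0.215,0.023,0.08],"dr":[0,0,0]}
    - {"slide":[0.2235,0.0235,0.085],"dr":[0,0,0]}
    - {"slide":[0.2235,0.0235,0.1],"dr":[0,0,0]}
    - {"slide":[0.2235,0.0235,0.11],"dr":[0,0,0]}
    - {"slide":[0.2235,0.0235,0.11],"dr":[0,0,0]}
    - {"slide":[0.2235,0.0235,0.11],"dr":[0,0,0]}

```text
t: 3.2
eef_pos: [0.5533, 0.1889, 0.0958]
tool_rot: [0.82, 0.572, 0.0, 0.0]
contact_force: [-0.4, -0.4, 0.7]
opening: 1.007
```

```bash
python3 - <<'E'
from h import *
st()
to(.553,.1897,.032,-.352+np.pi/2)
snap('side','side2.png');snap('top','top2.png')
c=cv2.imread('pics/top2.png');e=cv2.imread('pics/side2.png')
cv2.imwrite('pics/z2.png',np.hstack([cv2.resize(c[160:240,170:250],(400,400),interpolation=0),cv2.resize(e[180:260,200:280],(400,400),interpolation=0)]))
E
```

```text
t 3.2
joints [0.1287 0.5924 1.4892 0.     1.0593 0.4813]
dq [ 0.0024 -0.0032 -0.0058  0.      0.0011  0.0008]
joint_efforts [-7.12000e-02 -4.96857e+01 -2.22835e+01 -2.30000e-03 -1.00000e-03
 -2.30000e-03]
eef_pos [0.5533 0.1889 0.0958]
tool_rot [8.202e-01 5.721e-01 3.000e-04 2.000e-04]
contact_force [-0.402  -0.3691  0.7298]
wrist_torque [-0.0177  0.0031 -0.0127]
opening 1.0068
slide [ 0.0007 -0.0006  0.0638] dr [ 0.0006 -0.0003 -0.0006]
```

View pics/z2.png

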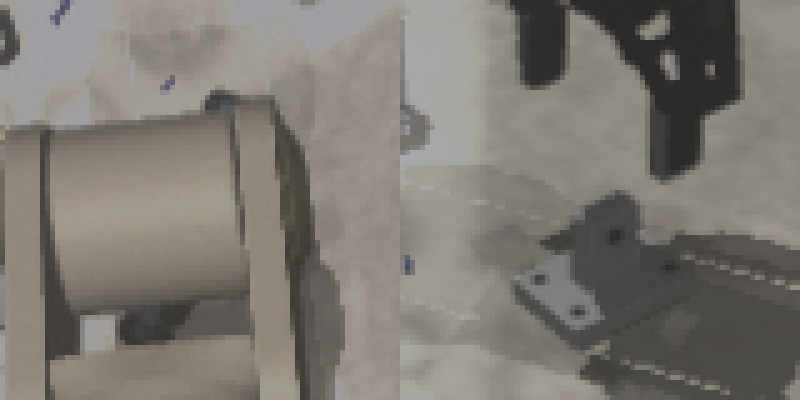

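The fingers straddle the lug symmetrically in the side view: zoomed columns about 545 and 675, with the lug at 612. Now I'll descend, then close.

>>> carry_out:
  steps:
    - {"slide":[0,0,0.02],"dr":[0,0,0]}
    - {"slide":[0.0005,-0.0005,0.04],"dr":[0,0,0]}
    - {"slide":[0.0005,-0.0005,0.055],"dr":[0,0,0]}
    - {"slide":[0.0005,-0.0005,0.063],"dr":[0,0,0]}
    - {"slide":[0.0005,-0.0005,0.063],"dr":[0,0,0]}
    - {"slide":[0.0005,-0.0005,0.063],"dr":[0,0,0]}
    - {"slide":[0.0005,-0.0005,0.063],"dr":[0,0,0]}
    - {"slide":[0.0005,-0.0005,0.063],"dr":[0,0,0]}
    - {"slide":[0.0005,-0.0005,0.063],"dr":[0,0,0]}
    - {"slide":[0.0005,-0.0005,0.063],"dr":[0,0,0]}

```text
t: 4.55
eef_pos: [0.5528, 0.1899, 0.0323]
tool_rot: [0.82, 0.572, -0.0, -0.0]
contact_force: [-0.6, 1.1, 0.5]
opening: 1.0
```

>>> carry_out:
  steps:
    - {"slide":[0,0,0],"dr":[0,0,0]}
    - {"slide":[0,0,0],"dr":[0,0,0]}
    - {"slide":[0,0,0],"dr":[0,0,0]}
    - {"slide":[0,0,0],"dr":[0,0,0]}
    - {"slide":[0,0,0],"dr":[0,0,0]}
    - {"slide":[0,0,0],"dr":[0,0,0]}
    - {"slide":[0,0,0],"dr":[0,0,0]}
    - {"slide":[0,0,0],"dr":[0,0,0]}
    - {"slide":[0,0,0],"dr":[0,0,0]}
    - {"slide":[0,0,0],"dr":[0,0,0]}
  jaw: 1
  grip_force: 90

```text
t: 5.8
eef_pos: [0.5529, 0.1899, 0.0325]
tool_rot: [0.82, 0.572, 0.0, 0.0]
contact_force: [0.8, 0.2, 4.6]
opening: 0.15
```

```bash
python3 - <<'E'
from h import *
st()
snap('side','side3.png')
e=cv2.imread('pics/side3.png')
cv2.imwrite('pics/z3.png',cv2.resize(e[180:260,200:280],(500,500),interpolation=0))
E
```

```text
t 5.8
joints [1.3060e-01 6.8240e-01 1.5266e+00 1.0000e-04 9.3210e-01 4.8260e-01]
dq [-0.0002 -0.0001  0.0003 -0.      0.0014  0.0007]
joint_efforts [-1.60000e-03 -4.90473e+01 -1.88664e+01 -5.15000e-02  6.45000e-02
 -2.23000e-02]
eef_pos [0.5529 0.1899 0.0325]
tool_rot [8.200e-01 5.724e-01 2.000e-04 1.000e-04]
contact_force [0.7995 0.2356 4.6276]
wrist_torque [ 0.0573  0.0345 -0.0021]
opening 0.1504
```

View pics/z3.png

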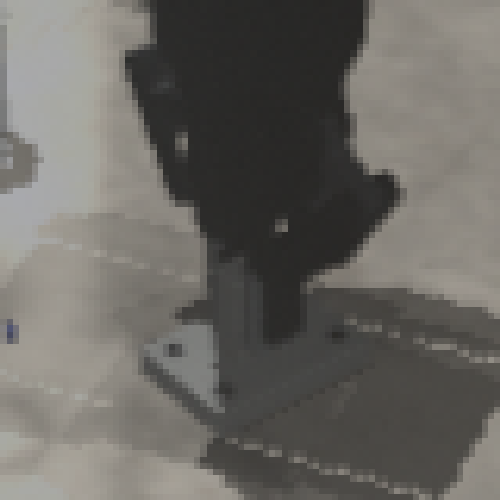

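>>> carry_out:
  steps:
    - {"slide":[0,0,-0.01],"dr":[0,0,0]}
    - {"slide":[0,0,-0.03],"dr":[0,0,0]}
    - {"slide":[0,0,-0.06],"dr":[0,0,0]}
    - {"slide":[0,0,-0.09],"dr":[0,0,0]}
    - {"slide":[0,0,-0.11],"dr":[0,0,0]}
    - {"slide":[0,0,-0.12],"dr":[0,0,0]}
    - {"slide":[0,0,-0.12],"dr":[0,0,0]}
    - {"slide":[0,0,-0.12],"dr":[0,0,0]}
    - {"slide":[0,0,-0.12],"dr":[0,0,0]}
    - {"slide":[0,0,-0.12],"dr":[0,0,0]}

```text
t: 7.1
eef_pos: [0.5526, 0.1898, 0.1518]
tool_rot: [0.82, 0.572, -0.0, -0.0]
contact_force: [0.9, -0.2, -2.1]
opening: 0.15
```

```bash
python3 - <<'E'
from fit import *
s=st()
to(.4843,-.1852,.15,-.075+np.pi/2)
p,d=snap('side','side4.png')
W=world('side',d); 
P=W[(d>0)&(np.hypot(W[...,0]-.553,W[...,1]-.19)<.06)&(W[...,2]>.08+.0)&(W[...,2]<.14)]
print(len(P))
e=cv2.imread('pics/side4.png')
cv2.imwrite('pics/z4.png',cv2.resize(e[140:240,190:290],(600,600),interpolation=0))
E
```

```text
t 7.1
joints [ 0.1305  0.5258  1.4366 -0.      1.18    0.4826]
dq [ 0.0011 -0.0032 -0.0039  0.0014  0.001  -0.0007]
joint_efforts [-9.00000e-04 -5.02941e+01 -2.50154e+01 -1.60000e-03  3.70000e-03
 -0.00000e+00]
eef_pos [0.5526 0.1898 0.1518]
tool_rot [ 8.200e-01  5.724e-01 -4.000e-04 -2.000e-04]
contact_force [ 0.9332 -0.2184 -2.1478]
wrist_torque [-0.0047  0.0138 -0.025 ]
opening 0.1498
slide [-0.3756  0.0652  0.0019] dr [-0.0008  0.0003 -0.277 ]
457
```

View pics/z4.png

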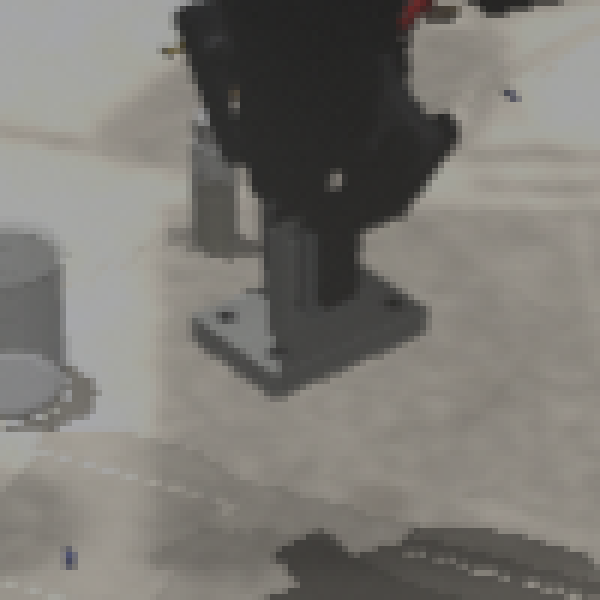

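The block is lifted level in the jaws, and the force change matches its weight. Travelling to just short of the corner.

>>> carry_out:
  steps:
    - {"slide":[-0.02,0.003,0],"dr":[0,0,-0.02]}
    - {"slide":[-0.06,0.01,0],"dr":[0,0,-0.05]}
    - {"slide":[-0.11,0.019,0],"dr":[0,0,-0.09]}
    - {"slide":[-0.16,0.028,0],"dr":[0,0,-0.13]}
    - {"slide":[-0.21,0.036,0],"dr":[0,0,-0.17]}
    - {"slide":[-0.26,0.045,0],"dr":[0,0,-0.2]}
    - {"slide":[-0.31,0.054,0],"dr":[0,0,-0.24]}
    - {"slide":[-0.35,0.061,0],"dr":[0,0,-0.265]}
    - {"slide":[-0.3755,0.065,0.002],"dr":[0,0,-0.277]}
    - {"slide":[-0.3755,0.065,0.012],"dr":[0,0,-0.277]}

```text
t: 8.4
eef_pos: [0.4843, -0.1866, 0.1404]
tool_rot: [0.734, 0.679, 0.0, 0.001]
contact_force: [1.0, 1.0, -2.3]
opening: 0.148
```

```bash
python3 - <<'E'
from fit import *
s=st()
to(.4843,-.1852,.1,-.075+np.pi/2)
p,d=snap('side','side5.png')
snap('top','top5.png')
e=cv2.imread('pics/side5.png')
cv2.imwrite('pics/z5.png',cv2.resize(e[110:210,275:375],(600,600),interpolation=0))
E
```

```text
t 8.4
joints [-5.9370e-01  4.0720e-01  1.6571e+00 -1.0000e-04  1.0759e+00 -5.1620e-01]
dq [ 0.0448  0.1058  0.1157  0.0094 -0.1935  0.0243]
joint_efforts [ -1.8873 -44.401  -24.5708  -0.1556   0.2803  -0.301 ]
eef_pos [ 0.4843 -0.1866  0.1404]
tool_rot [7.340e-01 6.792e-01 1.000e-04 7.000e-04]
contact_force [ 1.0318  0.9523 -2.2941]
wrist_torque [ 0.0742 -0.0351 -0.0013]
opening 0.1478
slide [ 0.0014 -0.0001  0.0404] dr [ 0.0012  0.0008 -0.0025]
```

View pics/z5.png

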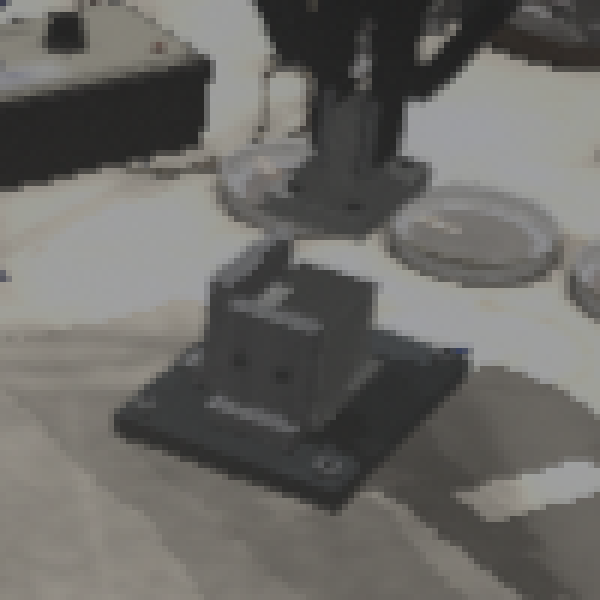

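View pics/top5.png

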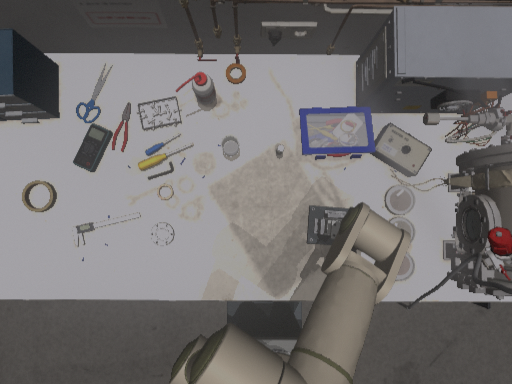

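```bash
python3 - <<'E'
from fit import *
d=np.load('pics/side5.png.npy'); W=world('side',d)
z0=.1404-.0325
P=W[(d>0)&(np.abs(W[...,0]-.484)<.05)&(np.abs(W[...,1]+.186)<.05)&(W[...,2]>z0-.008)&(W[...,2]<z0+.02)]
print(len(P))
def res(p):
    c,s=np.cos(p[2]),np.sin(p[2]); Q=P-[p[0],p[1],z0+p[3]]
    Q=np.stack([c*Q[:,0]+s*Q[:,1],-s*Q[:,0]+c*Q[:,1],Q[:,2]],1)
    q=np.abs(sdf(Q,block))*1000
    return np.minimum(q,6)
b=least_squares(res,[.484,-.186,-.075,.0015],loss='soft_l1',f_scale=1.5,x_scale=[.003,.003,.05,.001],diff_step=1e-4)
print(b.x,b.cost/len(P)); r=res(b.x);print(np.percentile(r,[25,50,75,90]))
E
```

```text
247
[ 0.4830604  -0.18680974 -0.06074353  0.00152493] 0.6990793115834915
[0.42391789 0.80407529 1.47368122 2.35329011]
```

Measured in the same camera, the block is 8.5 mm from the long fence and 11 mm from the short fence. Lowering it onto the pad.

>>> carry_out:
  steps:
    - {"slide":[0,0,0.015],"dr":[0,0,0]}
    - {"slide":[0,0,0.03],"dr":[0,0,0]}
    - {"slide":[0,0,0.04],"dr":[0,0,0]}
    - {"slide":[0,0,0.043],"dr":[0,0,0]}
    - {"slide":[0,0,0.043],"dr":[0,0,0]}
    - {"slide":[0,0,0.043],"dr":[0,0,0]}
    - {"slide":[0,0,0.044],"dr":[0,0,0]}
    - {"slide":[0,0,0.045],"dr":[0,0,0]}
    - {"slide":[0,0,0.045],"dr":[0,0,0]}
    - {"slide":[0,0,0.045],"dr":[0,0,0]}

```text
t: 9.75
eef_pos: [0.4843, -0.185, 0.0953]
tool_rot: [0.733, 0.68, 0.0, -0.0]
contact_force: [0.2, 0.1, -1.5]
opening: 0.151
```

```bash
python3 - <<'E'
from h import *
st()
E
```

```text
t 9.75
joints [-0.5912  0.4698  1.6991  0.      0.9727 -0.5161]
dq [ 0.0011 -0.0008 -0.0029  0.0001 -0.0002  0.0007]
joint_efforts [-1.50000e-03 -4.45994e+01 -2.17838e+01 -1.60000e-03 -1.00000e-04
 -0.00000e+00]
eef_pos [ 0.4843 -0.185   0.0953]
tool_rot [ 0.7331  0.6801  0.     -0.    ]
contact_force [ 0.2286  0.0507 -1.52  ]
wrist_torque [ 0.0085  0.0191 -0.0268]
opening 0.1514
```

Not touching yet, so I'll go down about 3 mm more, slowly.

>>> carry_out:
  steps:
    - {"slide":[0,0,0.0005],"dr":[0,0,0]}
    - {"slide":[0,0,0.001],"dr":[0,0,0]}
    - {"slide":[0,0,0.0015],"dr":[0,0,0]}
    - {"slide":[0,0,0.002],"dr":[0,0,0]}
    - {"slide":[0,0,0.0025],"dr":[0,0,0]}
    - {"slide":[0,0,0.003],"dr":[0,0,0]}
    - {"slide":[0,0,0.003],"dr":[0,0,0]}
    - {"slide":[0,0,0.003],"dr":[0,0,0]}
    - {"slide":[0,0,0.003],"dr":[0,0,0]}
    - {"slide":[0,0,0.003],"dr":[0,0,0]}

```text
t: 11.0
eef_pos: [0.4843, -0.185, 0.0925]
tool_rot: [0.733, 0.68, 0.0, 0.0]
contact_force: [-1.2, 1.4, 3.5]
opening: 0.152
```

```bash
python3 - <<'E'
from h import *
st()
E
```

```text
t 11.0
joints [-0.5912  0.474   1.7013  0.      0.9662 -0.5162]
dq [-0.0009  0.001   0.0014 -0.0003  0.0009  0.0006]
joint_efforts [-2.68200e-01 -4.19055e+01 -2.11240e+01  4.55000e-02 -6.35800e-01
  1.07000e-02]
eef_pos [ 0.4843 -0.185   0.0925]
tool_rot [0.7331 0.6801 0.     0.    ]
contact_force [-1.1833  1.4221  3.4813]
wrist_torque [0.1802 0.3873 0.0217]
opening 0.1523
```

>>> carry_out:
  steps:
    - {"slide":[0.001,0.001,0],"dr":[0,0,0]}
    - {"slide":[0.002,0.002,0],"dr":[0,0,0]}
    - {"slide":[0.003,0.003,0],"dr":[0,0,0]}
    - {"slide":[0.004,0.004,0],"dr":[0,0,0]}
    - {"slide":[0.005,0.005,0],"dr":[0,0,0]}
    - {"slide":[0.006,0.006,0],"dr":[0,0,0]}
    - {"slide":[0.007,0.006,0],"dr":[0,0,0]}
    - {"slide":[0.007,0.006,0],"dr":[0,0,0]}
    - {"slide":[0.007,0.006,0],"dr":[0,0,0]}
    - {"slide":[0.007,0.006,0],"dr":[0,0,0]}

```text
t: 12.25
eef_pos: [0.4912, -0.1786, 0.0925]
tool_rot: [0.733, 0.68, 0.0, 0.001]
contact_force: [3.0, -3.9, 4.1]
opening: 0.15
```

```bash
cat >> h.py <<'E'
def ft():
    s=arm.state(); i=R.from_quat(s['tool_rot']).inv()
    print('t',round(s['t'],2),'pos',np.round(s['eef_pos'],4),'quat',np.round(s['tool_rot'],4),'F tool',np.round(i.apply(s['contact_force']),2),'T tool',np.round(i.apply(s['wrist_torque']),2),'Fw',np.round(s['contact_force'],2),'op',round(float(s['opening']),3))
E
python3 - <<'E'
from h import *
ft()
E
```

```text
t 12.25 pos [ 0.4912 -0.1786  0.0925] quat [7.332e-01 6.801e-01 3.000e-04 6.000e-04] F tool [-3.63  3.25 -4.08] T tool [-0.39 -0.46  0.  ] Fw [ 2.97 -3.86  4.09] op 0.15
```

>>> carry_out:
  steps:
    - {"slide":[0,0,-0.0003],"dr":[0,0,0]}
    - {"slide":[0,0,-0.0004],"dr":[0,0,0]}
    - {"slide":[0,0.0005,-0.0004],"dr":[0,0,0]}
    - {"slide":[0,0.001,-0.0004],"dr":[0,0,0]}
    - {"slide":[0,0.0013,-0.0004],"dr":[0,0,0]}
    - {"slide":[0,0.0016,-0.0004],"dr":[0,0,0]}
    - {"slide":[0,0.002,-0.0004],"dr":[0,0,0]}
    - {"slide":[0,0.002,-0.0004],"dr":[0,0,0]}
    - {"slide":[0,0.002,-0.0004],"dr":[0,0,0]}
    - {"slide":[0,0.002,-0.0004],"dr":[0,0,0]}

```text
t: 13.5
eef_pos: [0.4917, -0.1781, 0.0925]
tool_rot: [0.733, 0.68, -0.001, -0.002]
contact_force: [-6.3, -0.5, 5.6]
opening: 0.152
```

```bash
python3 - <<'E'
from h import *
ft()
E
```

```text
t 13.5 pos [ 0.4917 -0.1781  0.0925] quat [ 7.330e-01  6.802e-01 -7.000e-04 -1.600e-03] F tool [-0.93 -6.23 -5.55] T tool [ 0.97 -0.14  0.09] Fw [-6.26 -0.47  5.57] op 0.152
```

>>> carry_out:
  steps:
    - {"slide":[0,0,-0.0003],"dr":[0,0,0]}
    - {"slide":[0,0,-0.0004],"dr":[0,0,0]}
    - {"slide":[0,0.0003,-0.0004],"dr":[0,0,0]}
    - {"slide":[0,0.0006,-0.0004],"dr":[0,0,0]}
    - {"slide":[0,0.001,-0.0004],"dr":[0,0,0]}
    - {"slide":[0,0.001,-0.0004],"dr":[0,0,0]}
    - {"slide":[0,0.001,-0.0004],"dr":[0,0,0]}
    - {"slide":[0,0.001,-0.0004],"dr":[0,0,0]}
    - {"slide":[0,0.001,-0.0004],"dr":[0,0,0]}
    - {"slide":[0,0.001,-0.0004],"dr":[0,0,0]}

```text
t: 14.75
eef_pos: [0.4936, -0.1786, 0.0929]
tool_rot: [0.733, 0.68, -0.0, -0.0]
contact_force: [-3.3, 0.1, -3.0]
opening: 0.15
```

```bash
python3 - <<'E'
from h import *
ft()
E
```

```text
t 14.75 pos [ 0.4936 -0.1786  0.0929] quat [ 7.331e-01  6.801e-01 -1.000e-04 -4.000e-04] F tool [-0.11 -3.28  3.01] T tool [ 0.71 -0.07 -0.13] Fw [-3.28  0.13 -3.01] op 0.15
```

>>> carry_out:
  steps:
    - {"slide":[0.0005,0,0],"dr":[0,0,0]}
    - {"slide":[0.001,0,0],"dr":[0,0,0]}
    - {"slide":[0.0015,0,0],"dr":[0,0,0]}
    - {"slide":[0.002,0,0],"dr":[0,0,0]}
    - {"slide":[0.0025,0,0],"dr":[0,0,0]}
    - {"slide":[0.003,0,0],"dr":[0,0,0]}
    - {"slide":[0.0033,0,0],"dr":[0,0,0]}
    - {"slide":[0.0036,0,0],"dr":[0,0,0]}
    - {"slide":[0.0036,0,0],"dr":[0,0,0]}
    - {"slide":[0.0036,0,0],"dr":[0,0,0]}

```text
t: 16.0
eef_pos: [0.4938, -0.1762, 0.0933]
tool_rot: [0.733, 0.68, -0.001, 0.001]
contact_force: [-7.0, -6.9, -2.3]
opening: 0.15
```

```bash
python3 - <<'E'
from h import *
ft()
E
```

```text
t 16.0 pos [ 0.4938 -0.1762  0.0933] quat [ 7.330e-01  6.802e-01 -9.000e-04  6.000e-04] F tool [-7.38 -6.5   2.34] T tool [ 1.16 -1.23 -0.14] Fw [-7.03 -6.88 -2.32] op 0.15
```

>>> carry_out:
  steps:
    - {"slide":[0,-0.0005,0],"dr":[0,0,0]}
    - {"slide":[0,-0.001,0],"dr":[0,0,0]}
    - {"slide":[0,-0.0015,0],"dr":[0,0,0]}
    - {"slide":[0,-0.0018,0],"dr":[0,0,0]}
    - {"slide":[0,-0.0018,0],"dr":[0,0,0]}
    - {"slide":[0.0004,-0.0018,0],"dr":[0,0,0]}
    - {"slide":[0.0008,-0.0018,0],"dr":[0,0,0]}
    - {"slide":[0.001,-0.0018,0],"dr":[0,0,0]}
    - {"slide":[0.001,-0.0018,0],"dr":[0,0,0]}
    - {"slide":[0.001,-0.0018,0],"dr":[0,0,0]}

```text
t: 17.25
eef_pos: [0.4935, -0.176, 0.0938]
tool_rot: [0.733, 0.68, -0.0, 0.003]
contact_force: [-1.0, -10.0, -6.0]
opening: 0.154
```

```bash
python3 - <<'E'
from h import *
ft()
E
```

```text
t 17.25 pos [ 0.4935 -0.176   0.0938] quat [ 7.331e-01  6.802e-01 -2.000e-04  2.900e-03] F tool [-10.05  -0.29   6.01] T tool [-0.2  -1.91 -0.14] Fw [ -1.02 -10.03  -5.96] op 0.154
```

Both fence positions are confirmed. The push along the short fence axis held with the long fence unloaded. I'll ease off, lower gently back onto the pad, then press again.

>>> carry_out:
  steps:
    - {"slide":[-0.0006,0,0],"dr":[0,0,0]}
    - {"slide":[-0.0012,0,0],"dr":[0,0,0]}
    - {"slide":[-0.0018,0,0],"dr":[0,0,0]}
    - {"slide":[-0.0022,0,0],"dr":[0,0,0]}
    - {"slide":[-0.0022,0,0],"dr":[0,0,0]}
    - {"slide":[-0.0022,0,0.0003],"dr":[0,0,0]}
    - {"slide":[-0.0022,0,0.0006],"dr":[0,0,0]}
    - {"slide":[-0.0022,0,0.0009],"dr":[0,0,0]}
    - {"slide":[-0.0022,0,0.0009],"dr":[0,0,0]}
    - {"slide":[-0.0022,0,0.0009],"dr":[0,0,0]}

```text
t: 18.5
eef_pos: [0.4922, -0.1762, 0.0925]
tool_rot: [0.733, 0.68, -0.0, 0.0]
contact_force: [-1.7, -3.9, 5.9]
opening: 0.151
```

```bash
python3 - <<'E'
from h import *
ft()
p,d=snap('side','side6.png')
W=world('side',d)
z0=.06
P=W[(d>0)&(np.abs(W[...,0]-.494)<.05)&(np.abs(W[...,1]+.176)<.07)&(W[...,2]>.055)&(W[...,2]<.09)]
np.save('pics/P6.npy',P)
e=cv2.imread('pics/side6.png')
cv2.imwrite('pics/z6.png',cv2.resize(e[120:200,285:365],(600,600),interpolation=0))
E
```

```text
t 18.5 pos [ 0.4922 -0.1762  0.0925] quat [ 7.331e-01  6.801e-01 -0.000e+00  1.000e-04] F tool [-3.98 -1.43 -5.85] T tool [ 0.25 -0.47 -0.05] Fw [-1.72 -3.86  5.86] op 0.151
```

View pics/z6.png

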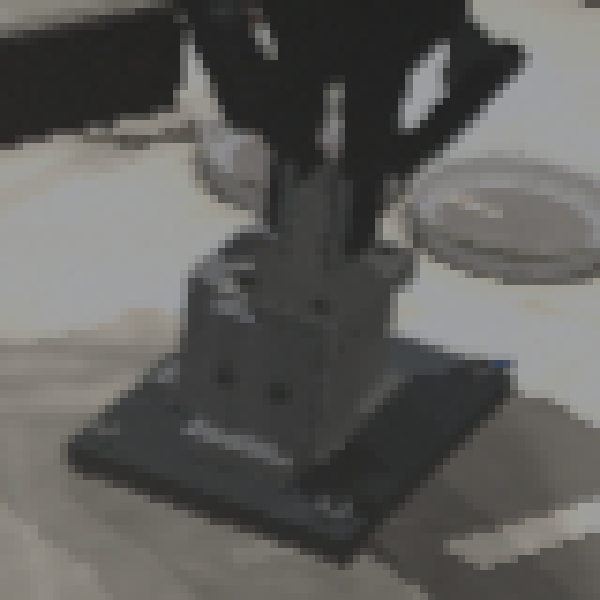

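The picture shows the block seated on the pad behind the short fence. It is about 1.4 mm off the long fence. I'll lighten the downward load and press toward both.

>>> carry_out:
  steps:
    - {"slide":[0,0,-0.0002],"dr":[0,0,0]}
    - {"slide":[0,0,-0.0004],"dr":[0,0,0]}
    - {"slide":[0,0.0006,-0.0004],"dr":[0,0,0]}
    - {"slide":[0,0.0012,-0.0004],"dr":[0,0,0]}
    - {"slide":[0,0.0018,-0.0004],"dr":[0,0,0]}
    - {"slide":[0,0.0024,-0.0004],"dr":[0,0,0]}
    - {"slide":[0,0.003,-0.0004],"dr":[0,0,0]}
    - {"slide":[0,0.003,-0.0004],"dr":[0,0,0]}
    - {"slide":[0,0.003,-0.0004],"dr":[0,0,0]}
    - {"slide":[0,0.003,-0.0004],"dr":[0,0,0]}

```text
t: 19.8
eef_pos: [0.4936, -0.1763, 0.0925]
tool_rot: [0.733, 0.68, -0.001, -0.002]
contact_force: [-11.8, -3.7, 9.7]
opening: 0.15
```

```bash
python3 - <<'E'
from h import *
ft()
E
```

```text
t 19.8 pos [ 0.4936 -0.1763  0.0925] quat [ 0.7328  0.6804 -0.0014 -0.0018] F tool [ -4.59 -11.55  -9.6 ] T tool [ 1.97 -0.8  -0.19] Fw [-11.82  -3.73   9.65] op 0.15
```

>>> carry_out:
  steps:
    - {"slide":[0,0,-0.0003],"dr":[0,0,0]}
    - {"slide":[0,0,-0.0006],"dr":[0,0,0]}
    - {"slide":[0.0004,0,-0.0006],"dr":[0,0,0]}
    - {"slide":[0.0008,0,-0.0006],"dr":[0,0,0]}
    - {"slide":[0.0012,0,-0.0006],"dr":[0,0,0]}
    - {"slide":[0.0016,0,-0.0006],"dr":[0,0,0]}
    - {"slide":[0.002,0,-0.0006],"dr":[0,0,0]}
    - {"slide":[0.002,0,-0.0006],"dr":[0,0,0]}
    - {"slide":[0.002,0,-0.0006],"dr":[0,0,0]}
    - {"slide":[0.002,0,-0.0006],"dr":[0,0,0]}

```text
t: 21.05
eef_pos: [0.494, -0.176, 0.0928]
tool_rot: [0.733, 0.681, -0.002, -0.0]
contact_force: [-8.8, -14.5, 1.3]
opening: 0.146
```

```bash
python3 - <<'E'
from h import *
ft()
E
```

```text
t 21.05 pos [ 0.494  -0.176   0.0928] quat [ 7.327e-01  6.805e-01 -2.200e-03 -3.000e-04] F tool [-15.08  -7.74  -1.18] T tool [ 1.46 -2.64 -0.37] Fw [ -8.82 -14.47   1.25] op 0.146
```

>>> carry_out:
  steps:
    - {"slide":[-0.0004,0,0],"dr":[0,0,0]}
    - {"slide":[-0.0008,0,0],"dr":[0,0,0]}
    - {"slide":[-0.0014,0,0],"dr":[0,0,0]}
    - {"slide":[-0.0014,0.0004,0],"dr":[0,0,0]}
    - {"slide":[-0.0014,0.0008,0],"dr":[0,0,0]}
    - {"slide":[-0.0014,0.0012,0],"dr":[0,0,0]}
    - {"slide":[-0.0014,0.0016,0],"dr":[0,0,0]}
    - {"slide":[-0.0014,0.0016,0],"dr":[0,0,0]}
    - {"slide":[-0.0014,0.0016,0],"dr":[0,0,0]}
    - {"slide":[-0.0014,0.0016,0],"dr":[0,0,0]}

```text
t: 22.3
eef_pos: [0.4941, -0.1762, 0.0926]
tool_rot: [0.733, 0.681, -0.003, -0.003]
contact_force: [-16.5, -7.1, 7.9]
opening: 0.151
```

```bash
python3 - <<'E'
from h import *
ft()
E
```

```text
t 22.3 pos [ 0.4941 -0.1762  0.0926] quat [ 0.7327  0.6806 -0.0027 -0.0027] F tool [ -8.3 -16.   -7.8] T tool [ 2.68 -1.68 -0.27] Fw [-16.51  -7.1    7.92] op 0.151
```

>>> carry_out:
  steps:
    - {"slide":[0.0003,0,0],"dr":[0,0,0]}
    - {"slide":[0.0006,0,0],"dr":[0,0,0]}
    - {"slide":[0.0009,0,0],"dr":[0,0,0]}
    - {"slide":[0.0012,0,0],"dr":[0,0,0]}
    - {"slide":[0.0015,0,0],"dr":[0,0,0]}
    - {"slide":[0.0015,0,0],"dr":[0,0,0]}
    - {"slide":[0.0015,0,0],"dr":[0,0,0]}
    - {"slide":[0.0015,0,0],"dr":[0,0,0]}
    - {"slide":[0.0015,0,0],"dr":[0,0,0]}
    - {"slide":[0.0015,0,0],"dr":[0,0,0]}

```text
t: 23.55
eef_pos: [0.4942, -0.1761, 0.0927]
tool_rot: [0.733, 0.681, -0.003, -0.002]
contact_force: [-18.1, -16.3, 6.0]
opening: 0.15
```

```bash
python3 - <<'E'
from fit import *
ft()
p,d=snap('side','side7.png'); W=world('side',d)
P=W[(d>0)&(np.abs(W[...,0]-.494)<.05)&(np.abs(W[...,1]+.176)<.07)&(W[...,2]>.064)&(W[...,2]<.09)]
# fit block + fences (fixture from side fit), side-camera frame
def res(p):
    c,s=np.cos(p[2]),np.sin(p[2]); Q=P-[p[0],p[1],.06+p[3]]
    Q=np.stack([c*Q[:,0]+s*Q[:,1],-s*Q[:,0]+c*Q[:,1],Q[:,2]],1)
    return np.minimum(np.abs(sdf(Q,block+[((.025,-.036,-.05),(.037,.03,.01)),((-.025,.036,-.05),(.019,.048,.01))]))*1000,6)
b=least_squares(res,[.4924,-.1765,-.079,.0015],loss='soft_l1',f_scale=1.5,x_scale=[.003,.003,.05,.001],diff_step=1e-4)
print(len(P),np.round(b.x,4),'expect .4924 -.1765 -.079 .0017')
e=cv2.imread('pics/side7.png')
cv2.imwrite('pics/z7.png',cv2.resize(e[120:200,285:365],(600,600),interpolation=0))
for t in ('vial','glass_beaker','blank_flange','gasket_stack'):
    print(t,[(np.round(r['xyz'],3).tolist(),round(r['confidence'],2)) for r in models.find_in('side',t)][:2])
ft()
E
```

```text
t 23.55 pos [ 0.4942 -0.1761  0.0927] quat [ 0.7326  0.6806 -0.0035 -0.0018] F tool [-17.57 -16.88  -5.86] T tool [ 2.92 -2.86 -0.29] Fw [-18.08 -16.26   6.03] op 0.15
343 [ 0.4918 -0.1769 -0.083   0.0018] expect .4924 -.1765 -.079 .0017
vial [([0.716, -0.002, 0.038], 0.53), ([0.463, 0.349, 0.012], 0.53)]
glass_beaker [([0.723, 0.152, 0.047], 0.88)]
blank_flange [([0.464, 0.352, 0.01], 0.68)]
gasket_stack [([0.59, 0.341, 0.008], 0.79)]
t 23.8 pos [ 0.4942 -0.1761  0.0927] quat [ 0.7327  0.6806 -0.0035 -0.0018] F tool [-17.95 -17.27  -5.21] T tool [ 2.94 -2.91 -0.27] Fw [-18.5  -16.62   5.39] op 0.148
```

View pics/z7.png

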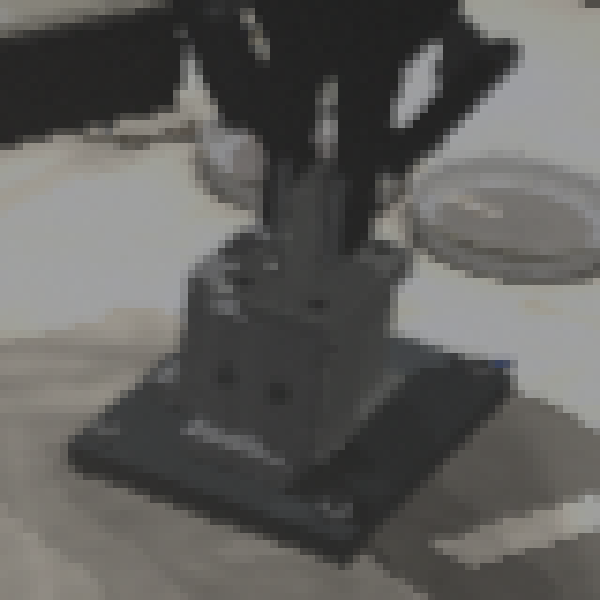

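The block sits in the corner and is pressed on both axes with about 17 N each. It bears lightly down on the pad and isn't moving. Handing in.

```bash
python3 - <<'E'
from h import *
print(arm.hand_in()); ft()
E
```

```text
the job is handed in; nothing more can be done
None
the job is handed in; nothing more can be done
```

The block is upright on the pad, in the corner, and the arm is still holding it pressed against both fences; I handed the job in at about 24 s of the 67 s allowed. I gripped it by the lug, set it on the pad about 10 mm short of the corner, and slid it in with little downward load so friction would not catch it.

**Push and stillness:** in the last reading the arm was pushing about 17 N toward the long fence and 18 N toward the short fence, with about 5 N down. The tool did not move between the last two readings. The wrist sensor gives only the total force, so I could not measure each fence's share. Each fence stopped the block when pushed in turn, so I judge both to be loaded.

**Position:** a fit to the side camera put the block within 1 mm of home along each axis, 0.1 mm from pad height and 0.004 rad from square. The tool itself was tilted under load by less than 0.01 rad.

**Bystanders:** the vial and beaker were found within a few millimetres of where they started. The flange and gasket stack have no starting measurement to compare with; the arm's path never went near them.

**What disagreed:** the two cameras differed by 3 to 6 mm in the x position of the fixture. I relied on the side camera for the final approach and then on contact forces. The last position check also used only the side camera, because the arm blocked the top view.

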